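# Load the teaching kit rack: tall bottles behind, short jars in front

## Robot

A 6-joint arm with a two-finger parallel gripper is mounted at the origin on the work surface; the furniture and walls round the work are solid. World frame = base frame: x ahead of the robot, y to its left, z up, the work surface at z = 0. Lengths are in m, angles in rad, forces in N, time in s.
With the tool pointing down it reaches from about 0.35 to 0.85 m from the base axis. Payload 8.1 kg.
Tool frame: the origin (TCP) lies at the very end of the fingers, on their centre line; the grasp point (between the pads) lies 19 mm behind it; z points along the fingers, y is the line along which they close (so a half turn about z gives the same grasp; the last joint's range is limited). The gripper opens to 85 mm and grips with 20 to 120 N. Pads are 22 mm wide; open, the fingers measure 114 mm over their backs; the gripper's body (76 mm by 85 mm) begins 54 mm behind the grasp point. The pads swing forward as they close: fully open they stand 13 mm farther back than shut.
Start: joints at [-1.258, 0.13, 1.488, -0, 1.523, -0.085], TCP at [0.232, -0.553, 0.231] pointing down, gripper open.
Joint ranges: [-2.96, 2.96], [-0.89, 2.26], [0.02, 2.5], [-1.34, 4.48], [0, 2.73], [-2.66, 2.66]. Speed limits (rad/s): [2.39, 2.39, 2.79, 3.14, 3.14, 3.14].

## Interface

Orientations are given as a unit quaternion [w, x, y, z].
In Python, from cell import bot, cams gives the robot as it stands. The module is installed in compiled form; this text tells all that it offers.
- The arm moves only by the tool servo_tool, never from a script. Its argument "motion" is text: rows parted by semicolons, each of 7 numbers parted by spaces: the finger opening in cm, from 0 to 8.54, then the shift along the world's x, y, z in cm, then the turn, a rotation vector about the world's x, y, z in degrees. A call has 1 to 8 rows; each row shifts and turns the commanded pose from where the row before left it; what a row does not reach is not made up. A row lasts 1/10 s, in which the tool goes at most 50 mm and 8.59 degrees, less where a joint would pass 70% of its speed; a pose out of reach is approached as far as the arm can. A call is refused whole if a number of a shift passes 5 or a number of a turn 8.59, either way. A call with a gripper value outside its range is refused whole. The fingers move at their own pace and stop on an object; "newtons" is the grip in N (left out, the last holds). Time passes only in rows, so rows that do not move let the fingers close. It gives the time, the measured TCP pose, the force, the opening and the grip force at its end, in the units of the state.
- bot.sense(): the state, without advancing time (a new reading comes with each control period).
- cams.camera(name): name is "scene" or "top" or "wrist"; returns a dict with "image" (384x512x3 uint8, red, green, blue), "range_z" (384x512 float32, m along the optical axis (not along the pixel's ray), 0 where there is no reading), "intrinsics" (3x3 intrinsics, pixels), "extrinsics" (4x4, takes a point from world to camera coordinates). Camera axes: x right, y down, z forward; pixel columns grow to the right and rows downward; lengths in m; the calibration is good to about 2 mm. A picture is of the moment at which its call begins.
- bot.sign_off(): hands the job in; it is judged then, once.
The state is a dict: "t": time; "q": joint angles; "joint_velocities": joint speeds; "joint_efforts": joint torques, N m; "eef_pos": TCP position; "ee_rot": TCP orientation; "contact_force": force on the tool from outside, world axes, zero at the start; "moment": the same for the moment, N m; "width": finger opening in m; "finger_force": force on a finger pad.
Only numpy, scipy, OpenCV 4.12 (cv2) and the standard library are available. Lean on these libraries where they do the work, as an engineer would, in place of code of your own. Each camera call takes 0.05 s, during which the arm holds its last target. There are 200 camera calls.

## Task

Load the two-row wooden rack for the lesson. If a jar was left in the rack, first take it out and stand it on the desk beside or in front of the rack; then stand every tall bottle upright in the back row, the one with the higher rail, while no jar is in the rack, and only after that stand every short jar upright in the front row. Leave the other things on the desk where they are.

Things in the scene. Friction and masses are not known exactly. Their poses are not given: they have to be found in the camera images.
- rack: wooden two-row rack fixed to the desk, 186 (x) x 296 (y) mm; origin at the centre of its underside; +x points from the front row to the back row, y along the rows, z up. Floor 8 mm thick. Front rail, end rails and the 20 mm wide strip between the rows stand 20 mm above the desk, the back rail behind the back row 42 mm.
- rack_front_row (a point): centre of the front row, on the rack's floor, 47.5 mm to the rack's -x of its origin, axes as the rack's. The row is 75 mm deep (x) and runs clear, without cells, 140 mm to either side along y.
- rack_back_row (a point): centre of the back row, on the rack's floor, 47.5 mm to the rack's +x of its origin, axes as the rack's. The row is 75 mm deep (x) and runs clear, without cells, 140 mm to either side along y; the higher rail is behind it.
- bottle_0_mid (a point): tall plain round bottle with a screw cap, 125 mm high, 46 mm across; the straight wall reaches up to 98 mm above its base, the cap on top is 34-36 mm across; about 0.16 kg, heavy at the base. The point is on its axis half-way up (62.5 mm above its base); z is its upward axis. May be absent.
- bottle_1_mid (a point): tall plain round bottle with a screw cap, 125 mm high, 46 mm across; the straight wall reaches up to 98 mm above its base, the cap on top is 34-36 mm across; about 0.16 kg, heavy at the base. The point is on its axis half-way up (62.5 mm above its base); z is its upward axis. May be absent.
- bottle_2_mid (a point): tall plain round bottle with a screw cap, 125 mm high, 46 mm across; the straight wall reaches up to 98 mm above its base, the cap on top is 34-36 mm across; about 0.16 kg, heavy at the base. The point is on its axis half-way up (62.5 mm above its base); z is its upward axis. May be absent.
- powder_black_mid (a point): short round screw-cap jar, the largest short jar; if present it starts standing in the back row of the rack: 50 mm high, 54 mm across the cap, which is its widest part (the top 10-13 mm; the wall below is 1-2 mm narrower in diameter); under 0.1 kg. The point is on its axis half-way up (25 mm above its base); z is its upward axis. May be absent.
- powder_silver_mid (a point): short round screw-cap jar, the middle-wide and lowest short jar: 42 mm high, 48 mm across the cap, which is its widest part (the top 10-13 mm; the wall below is 1-2 mm narrower in diameter); under 0.1 kg. The point is on its axis half-way up (21 mm above its base); z is its upward axis. May be absent.
- powder_red_mid (a point): short round screw-cap jar, the narrowest short jar: 46 mm high, 44 mm across the cap, which is its widest part (the top 10-13 mm; the wall below is 1-2 mm narrower in diameter); under 0.1 kg. The point is on its axis half-way up (23 mm above its base); z is its upward axis. May be absent.
- date_stamp: upright hand stamp with turned grip, 25x38x66 mm, on the left of the desk, loose bystander; origin at the centre of its underside
- ink_pad: flat tin 81x114x16 mm at the far right, fixed to the desk, bystander; origin at the centre of its underside
- flat_torch: torch lying on the right side of the desk, 46x133x30 mm, fixed, bystander; origin at the centre of its underside
- marker_tent_2: folded number marker, 71x70x91 mm, on the left side of the desk, fixed, bystander; origin at the centre of its underside
- folding_loupe: folded loupe lying flat, 32x60x13 mm, on the right of the desk, loose bystander; origin at the centre of its underside

How it is judged:
On the way, in this order (a step that is already met when the one before it is completed fails the run):
1. the jar that was left in the rack stands upright and released on the desk, clear of the rack ((x of powder_black_mid in the frame of rack above 0.105 m or x of powder_black_mid in the frame of rack below -0.105 m or y of powder_black_mid in the frame of rack above 0.16 m or y of powder_black_mid in the frame of rack below -0.16 m) and height (world z) of powder_black_mid below 0.03 m and angle between powder_black's own z axis and vertical below 0.1 rad and linear speed of powder_black below 0.03 m/s and contact force between the fingers and powder_black below 0.3 N), for 0.2 s.
2. every bottle stands upright and released in the back row while every jar is outside the rack (x of bottle_0_mid in the frame of rack between 0.0295 and 0.0655 m and y of bottle_0_mid in the frame of rack between -0.13 and 0.13 m and z of each of bottle_0_mid, bottle_1_mid, bottle_2_mid in the frame of rack below 0.0745 m and angle between each of bottle_0, bottle_1, bottle_2's own z axis and vertical below 0.1 rad and linear speed of each of bottle_0, bottle_1, bottle_2 below 0.03 m/s and contact force between the fingers and bottle_0 below 0.3 N and x of bottle_1_mid in the frame of rack between 0.0295 and 0.0655 m and y of bottle_1_mid in the frame of rack between -0.13 and 0.13 m and contact force between the fingers and bottle_1 below 0.3 N and x of bottle_2_mid in the frame of rack between 0.0295 and 0.0655 m and y of bottle_2_mid in the frame of rack between -0.13 and 0.13 m and contact force between the fingers and bottle_2 below 0.3 N and (x of powder_black_mid in the frame of rack above 0.105 m or x of powder_black_mid in the frame of rack below -0.105 m or y of powder_black_mid in the frame of rack above 0.16 m or y of powder_black_mid in the frame of rack below -0.16 m) and (x of powder_silver_mid in the frame of rack above 0.105 m or x of powder_silver_mid in the frame of rack below -0.105 m or y of powder_silver_mid in the frame of rack above 0.16 m or y of powder_silver_mid in the frame of rack below -0.16 m) and (x of powder_red_mid in the frame of rack above 0.105 m or x of powder_red_mid in the frame of rack below -0.105 m or y of powder_red_mid in the frame of rack above 0.16 m or y of powder_red_mid in the frame of rack below -0.16 m)), for 0.2 s.
3. every jar stands upright and released in the front row (x of powder_black_mid in the frame of rack between -0.0655 and -0.0295 m and y of powder_black_mid in the frame of rack between -0.13 and 0.13 m and z of powder_black_mid in the frame of rack below 0.037 m and angle between each of powder_black, powder_silver, powder_red's own z axis and vertical below 0.1 rad and linear speed of each of powder_black, powder_silver, powder_red below 0.03 m/s and contact force between the fingers and powder_black below 0.3 N and x of powder_silver_mid in the frame of rack between -0.0655 and -0.0295 m and y of powder_silver_mid in the frame of rack between -0.13 and 0.13 m and z of powder_silver_mid in the frame of rack below 0.033 m and contact force between the fingers and powder_silver below 0.3 N and x of powder_red_mid in the frame of rack between -0.0655 and -0.0295 m and y of powder_red_mid in the frame of rack between -0.13 and 0.13 m and z of powder_red_mid in the frame of rack below 0.035 m and contact force between the fingers and powder_red below 0.3 N), for 0.2 s.
At the end, for the whole second after the job is handed in: Every bottle present stands in the back row and every jar present in the front row of the rack: upright within 0.1 rad, on the rack's floor within 4 mm, its axis within 18 mm of the row's centre line and within 130 mm of the rack's middle along the row; released and at rest (all of step 3 and x of bottle_0_mid in the frame of rack between 0.0295 and 0.0655 m and y of bottle_0_mid in the frame of rack between -0.13 and 0.13 m and z of each of bottle_0_mid, bottle_1_mid, bottle_2_mid in the frame of rack below 0.0745 m and angle between each of bottle_0, bottle_1, bottle_2's own z axis and vertical below 0.1 rad and linear speed of each of bottle_0, bottle_1, bottle_2 below 0.03 m/s and contact force between the fingers and bottle_0 below 0.3 N and x of bottle_1_mid in the frame of rack between 0.0295 and 0.0655 m and y of bottle_1_mid in the frame of rack between -0.13 and 0.13 m and contact force between the fingers and bottle_1 below 0.3 N and x of bottle_2_mid in the frame of rack between 0.0295 and 0.0655 m and y of bottle_2_mid in the frame of rack between -0.13 and 0.13 m and contact force between the fingers and bottle_2 below 0.3 N); the robot touches nothing.
It fails at once if the stamp or the loupe is moved by more than 4 cm (distance of any of date_stamp, folding_loupe from where it was at the start of the episode above 0.04 m).
Of bottle_0, bottle_1, bottle_2 only 2 to 3 are there at a start; the rules pass over those that are not, and their reading is None.
Of powder_black, powder_silver, powder_red only 2 to 3 are there at a start; the rules pass over those that are not, and their reading is None.
At some moment in a run one of bottle_0, bottle_1, bottle_2, powder_black, powder_silver, powder_red may be knocked a few centimetres aside while the robot is not near it.
It also fails if it takes over 210 s, if anything falls off the work surface, if the arm or the gripper's body presses on something with over 40 N, if the wrist force passes 120 N, or if a joint passes its speed limit or range.

## Working session

There is one attempt and no reset: what is moved stays moved. The work goes in short steps, Python scripts to look and compute and a tool call to move; the robot and the scene stay as the last step left them, time stands still between calls to the robot, and variables do not carry over. Pictures are saved under pics/ and viewed, at most 14 in all, crops included, and the job is handed in when it is done.

Besides the shell and the picture viewer there is one more tool, called after ">>>" as a command line: name --argument value ..., lists and objects as JSON in quotes. servo_tool: Moves the arm, as the interface text tells. Its arguments: {"type":"object","properties":{"motion":{"type":"string"},"newtons":{"type":"number"}},"required":["motion"]}

```bash
mkdir -p pics; cat > h.py <<'E'
import numpy as np,cv2
from cell import bot,cams
def cloud(c):
    K=np.array(c["intrinsics"]);E=np.array(c["extrinsics"]);z=c["range_z"]
    v,u=np.mgrid[:z.shape[0],:z.shape[1]]
    p=np.stack([(u-K[0,2])/K[0,0]*z,(v-K[1,2])/K[1,1]*z,z],-1)
    w=(p-E[:3,3])@E[:3,:3]; w[z<=0]=np.nan
    return w
def save(n,c): cv2.imwrite("pics/"+n+".png",cv2.cvtColor(c["image"],cv2.COLOR_RGB2BGR))
E
python3 - <<'E'
from h import *
print(bot.sense())
for n in("top","scene"):
    c=cams.camera(n);save(n+"0",c);np.savez(n+"0",**c)
    E=c["extrinsics"];print(n,-E[:3,:3].T@E[:3,3],E[:3,:3].round(2).tolist())
E
python3 -c "
import cv2,numpy as np
cv2.imwrite('pics/both.png',cv2.resize(np.vstack([cv2.imread('pics/top0.png'),cv2.imread('pics/scene0.png')]),None,fx=.78,fy=.78))"
```

```text
{'t': 0.0, 'q': array([-1.25840456e+00,  1.31166077e-01,  1.48927783e+00, -3.95355650e-05,
        1.52299279e+00, -8.53785245e-02]), 'joint_velocities': array([ 0.00058602,  0.00170971, -0.00081841,  0.00261207,  0.00015944,
        0.00030522]), 'joint_efforts': array([-1.26231374e-03, -5.69409442e+01, -5.00546694e+01, -2.04462326e-04,
        1.52307161e-02, -4.10314044e-05]), 'eef_pos': array([ 0.23226843, -0.55262511,  0.23024229]), 'ee_rot': array([-9.13849391e-04,  9.80286849e-01,  1.97577435e-01, -1.24047930e-04]), 'contact_force': array([-0.28837714, -1.15416571,  0.96801868]), 'moment': array([-0.00213032,  0.0621296 ,  0.01519373]), 'finger_force': 0.0, 'width': 0.08532312193749397}
top [0.4310836  0.01208666 1.1031422 ] [[0.02, -1.0, -0.0], [-1.0, -0.02, -0.08], [0.08, 0.0, -1.0]]
scene [0.15584748 0.67781078 1.01015769] [[-0.87, -0.48, 0.0], [-0.38, 0.68, -0.63], [0.3, -0.56, -0.77]]
```

View pics/both.png

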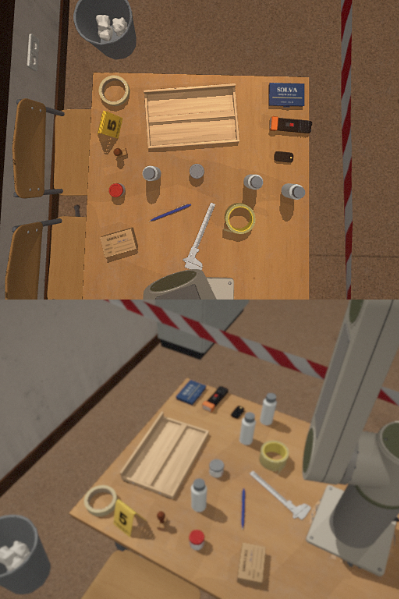

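The top view shows an empty rack with no black jar. There are three bottles (gray/white caps at about (151,174), (254,182), (292,191) in the half-size view), a silver jar (196,172) and a red jar (116,191). The stamp is at (120,153) and the loupe at (284,157).

```bash
cat >> h.py <<'E'
def blobs(c,lo,hi,ylim=None,minA=25):
    w=cloud(c);z=np.nan_to_num(w[...,2],nan=-1)
    m=((z>lo)&(z<hi)&(w[...,0]>.3)).astype(np.uint8)
    n,l,s,ce=cv2.connectedComponentsWithStats(m)
    for i in range(1,n):
        if s[i,4]<minA: continue
        p=w[l==i];a,b=np.percentile(p,2,0),np.percentile(p,98,0)
        col=np.median(c["image"][l==i],0)
        print("px",ce[i].round(),"A",s[i,4],"mid",((a+b)/2).round(4)[:2],"ext",(b-a).round(3)[:2],"z",np.median(p[:,2]).round(4),b[2].round(3),"col",col)
E
python3 - <<'E'
from h import *
c=dict(np.load("top0.npz"))
print("caps");blobs(c,.11,.14)
print("low");blobs(c,.034,.06)
print("mid");blobs(c,.06,.10)
w=cloud(c);z=w[...,2]
m=((z>.012)&(z<.048)&(w[...,0]>.52)&(abs(w[...,1]-.05)<.25)).astype(np.uint8)
n,l,s,ce=cv2.connectedComponentsWithStats(m)
for i in range(1,n):
    if s[i,4]>300:
        p=w[l==i]
        for lo,hi in((.012,.03),(.036,.048)):
            q=p[(p[:,2]>lo)&(p[:,2]<hi)][:,:2].astype(np.float32)
            if len(q)>20:print("rack",s[i,4],lo,cv2.minAreaRect(q),np.median(p[(p[:,2]>lo)&(p[:,2]<hi)][:,2]))
E
```

```text
caps
px [190. 222.] A 188 mid [0.4346 0.1558] ext [0.03  0.031] z 0.125 0.128 col [118. 113. 109.]
px [328. 233.] A 195 mid [ 0.4165 -0.1572] ext [0.031 0.032] z 0.1248 0.128 col [121. 116. 113.]
px [382. 246.] A 203 mid [ 0.3903 -0.2783] ext [0.031 0.032] z 0.1249 0.129 col [116. 113. 111.]
low
px [242. 113.] A 445 mid [0.7089 0.0466] ext [0.031 0.281] z 0.0416 0.047 col [224. 172. 120.]
px [143. 161.] A 183 mid [0.5823 0.2875] ext [0.065 0.017] z 0.0473 0.059 col [136. 103.  31.]
px [252. 219.] A 291 mid [0.4449 0.0179] ext [0.044 0.042] z 0.0417 0.046 col [131. 123. 117.]
px [148. 243.] A 265 mid [0.3807 0.2674] ext [0.039 0.039] z 0.0455 0.05 col [172.  50.  38.]
px [366. 243.] A 48 mid [ 0.3922 -0.2671] ext [0.041 0.021] z 0.0461 0.059 col [121. 115. 105.]
px [308. 270.] A 262 mid [ 0.3234 -0.1202] ext [0.046 0.089] z 0.0476 0.053 col [168. 151.  88.]
mid
px [134. 157.] A 352 mid [0.5847 0.3016] ext [0.065 0.027] z 0.0819 0.093 col [153. 116.  37.]
px [150. 194.] A 62 mid [0.4978 0.2646] ext [0.017 0.017] z 0.0645 0.069 col [105.  55.  28.]
px [200. 221.] A 59 mid [0.4352 0.1445] ext [0.043 0.022] z 0.0928 0.1 col [129. 121. 110.]
px [319. 231.] A 57 mid [ 0.4189 -0.1464] ext [0.04  0.023] z 0.0856 0.099 col [122. 115. 104.]
px [371. 244.] A 106 mid [ 0.3901 -0.2657] ext [0.043 0.018] z 0.0873 0.1 col [125.5 119.  110.5]
rack 2462 0.012 ((0.6177529096603394, 0.038137346506118774), (0.1795915961265564, 0.2972145974636078), 5.5474677085876465) 0.020176772750429516
rack 2462 0.036 ((0.7096768021583557, 0.04674999415874481), (0.010301021859049797, 0.29252034425735474), 5.440982818603516) 0.04171265422871716
```

>>> servo_tool --motion "8.5 2 3.4 0 0 0 -2.2; 8.5 2 3.4 0 0 0 -2.2; 8.5 2 3.4 0 0 0 -2.2; 8.5 2 3.4 0 0 0 -2.2; 8.5 2 3.4 0 0 0 -2.2; 8.5 2 3.4 0 0 0 -2.2; 8.5 2 3.4 0 0 0 -2.1; 8.5 1.8 3.6 0 0 0 -2" --newtons 40

```text
t: 0.9
eef_pos: [0.3909, -0.2776, 0.2309]
ee_rot: [-0.0, 0.999, 0.047, -0.0]
contact_force: [0.5, 0.1, -0.5]
width: 0.0849
finger_force: 0.0
```

>>> servo_tool --motion "8.5 0 0 0 0 0 0; 8.5 0 0 0 0 0 0"

```text
t: 1.1
eef_pos: [0.3906, -0.2784, 0.231]
ee_rot: [0.0, 0.999, 0.049, -0.0]
contact_force: [-0.4, 0.6, 0.7]
width: 0.0853
finger_force: 0.0
```

```bash
cat >> h.py <<'E'
def look(n=None,lo=None):
    c=cams.camera("top")
    if n: save(n,c)
    print("caps");blobs(c,.112,.145);print("low");blobs(c,.034,.058)
E
python3 - <<'E'
from h import *
from scipy.spatial.transform import Rotation as R
s=bot.sense();q=s["ee_rot"];print(s["t"],s["eef_pos"],R.from_quat([*q[1:],q[0]]).as_matrix().round(3).tolist())
look()
c=cams.camera("wrist");save("w0",c)
E=c["extrinsics"];print(-E[:3,:3].T@E[:3,3]);blobs(c,.115,.135)
E
```

```text
1.1 [ 0.39064813 -0.27844414  0.23104197] [[0.995, 0.098, -0.0], [0.098, -0.995, -0.0], [-0.0, -0.0, -1.0]]
caps
px [190. 222.] A 184 mid [0.4344 0.1557] ext [0.03  0.031] z 0.125 0.129 col [125. 119. 116.]
px [329. 233.] A 189 mid [ 0.4165 -0.1571] ext [0.031 0.032] z 0.1253 0.128 col [123. 118. 115.]
px [382. 242.] A 74 mid [ 0.3999 -0.2766] ext [0.012 0.026] z 0.1246 0.129 col [116.5 114.  113. ]
low
px [242. 113.] A 455 mid [0.7088 0.0466] ext [0.03  0.281] z 0.0415 0.046 col [224. 172. 118.]
px [144. 160.] A 170 mid [0.5827 0.2865] ext [0.065 0.017] z 0.0461 0.058 col [120.  90.  29.]
px [252. 219.] A 290 mid [0.4449 0.0179] ext [0.044 0.042] z 0.042 0.046 col [138. 129. 124.]
px [148. 243.] A 266 mid [0.3805 0.2673] ext [0.039 0.039] z 0.0459 0.05 col [182.  53.  40.]
px [366. 243.] A 44 mid [ 0.3925 -0.2673] ext [0.041 0.022] z 0.0447 0.057 col [121.  114.5 106.5]
px [308. 270.] A 260 mid [ 0.3234 -0.1205] ext [0.046 0.088] z 0.0477 0.052 col [170. 152.  88.]
[ 0.45637594 -0.27205156  0.37330305]
px [106. 146.] A 1615 mid [ 0.4145 -0.1589] ext [0.03  0.031] z 0.1246 0.126 col [119. 120. 118.]
px [256. 193.] A 1358 mid [ 0.3885 -0.2798] ext [0.03 0.03] z 0.1247 0.126 col [117. 118. 117.]
```

View pics/w0.png

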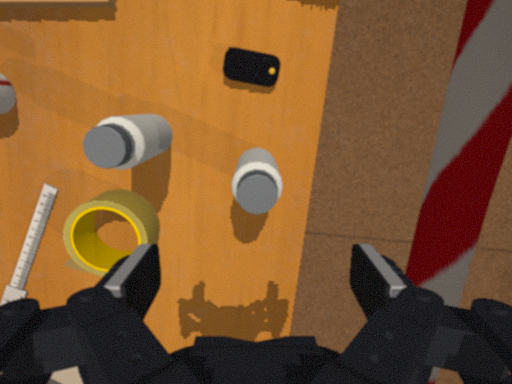

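The wrist view shows bottle 2's cap centred between the open fingers (256,193), so I can descend.

>>> servo_tool --motion "8.5 0 0 -4 0 0 0; 8.5 0 0 -4 0 0 0; 8.5 0 0 -4 0 0 0; 8.5 0 0 -3 0 0 0; 8.5 0 0 -1.5 0 0 0; 4 0 0 0 0 0 0; 4 0 0 0 0 0 0; 4 0 0 0 0 0 0" --newtons 40

```text
t: 2.0
eef_pos: [0.3912, -0.2805, 0.068]
ee_rot: [0.001, 0.999, 0.047, 0.001]
contact_force: [0.7, 1.6, 1.9]
width: 0.0449
finger_force: 41.0
```

>>> servo_tool --motion "4 0 0 0 0 0 0; 4 0 0 0 0 0 0; 4 0 0 0 0 0 0; 4 0 0 0 0 0 0"

```text
t: 2.4
eef_pos: [0.3915, -0.2803, 0.068]
ee_rot: [0.001, 0.999, 0.048, 0.001]
contact_force: [-0.7, -2.2, 6.2]
width: 0.0447
finger_force: 41.4
```

>>> servo_tool --motion "4 0 0 3 0 0 0; 4 0 0 3 0 0 0; 4 0 0 3 0 0 0; 4 0 0 3 0 0 0; 4 3 2 0 0 0 0; 4 3 2.5 0 0 0 0; 4 3 2.5 0 0 0 0; 4 3 2.5 0 0 0 0"

```text
t: 3.2
eef_pos: [0.5114, -0.1829, 0.1864]
ee_rot: [-0.0, 0.999, 0.048, 0.0]
contact_force: [-0.0, -1.1, -1.1]
width: 0.0449
finger_force: 41.7
```

>>> servo_tool --motion "4 3 2.5 0 0 0 0; 4 3 2.5 0 0 0 0; 4 3 2.5 0 0 0 0; 4 3 2.5 0 0 0 0; 4 3 2.5 0 0 0 0; 4 1.4 1.9 0 0 0 0; 4 0 0 0 0 0 0; 4 0 0 0 0 0 0"

```text
t: 4.0
eef_pos: [0.6741, -0.0396, 0.1857]
ee_rot: [0.0, 0.999, 0.049, -0.001]
contact_force: [-0.6, 0.5, -2.4]
width: 0.0448
finger_force: 41.5
```

>>> servo_tool --motion "4 0.2 -0.2 -3 0 0 0; 4 0 0 -3 0 0 0; 4 0 0 -2.5 0 0 0; 4 0 0 -1.3 0 0 0; 4 0 0 -0.7 0 0 0; 4 0 0 -0.4 0 0 0; 4 0 0 0 0 0 0; 4 0 0 0 0 0 0"

```text
t: 4.8
eef_pos: [0.6774, -0.0423, 0.0789]
ee_rot: [0.0, 0.999, 0.048, 0.001]
contact_force: [-0.9, -0.8, -1.2]
width: 0.0447
finger_force: 41.5
```

>>> servo_tool --motion "4 0 0 -0.3 0 0 0; 4 0 0 0 0 0 0; 6.4 0 0 0 0 0 0; 6.4 0 0 0 0 0 0; 6.4 0 0 0 0 0 0; 6.4 0 0 3 0 0 0; 6.4 0 0 4 0 0 0; 6.4 0 0 4 0 0 0"

```text
t: 5.6
eef_pos: [0.6756, -0.042, 0.1844]
ee_rot: [-0.0, 0.999, 0.048, -0.001]
contact_force: [0.3, 0.1, -0.1]
width: 0.0639
finger_force: 0.0
```

>>> servo_tool --motion "7 0 0 3 0 0 0; 7 -4 -1.5 2 0 0 0; 7 -4 -1.5 0 0 0 0; 7 -4 -1.5 0 0 0 0; 7 -4 -1.5 0 0 0 0; 7 -4 -2 0 0 0 0; 7 -4 -2 0 0 0 0; 7 -2 -1.5 0 0 0 0"

```text
t: 6.4
eef_pos: [0.414, -0.1577, 0.2341]
ee_rot: [0.0, 0.999, 0.048, -0.0]
contact_force: [1.2, -0.5, 0.6]
width: 0.0703
finger_force: 0.0
```

```bash
python3 - <<'E'
from h import *
look()
c=cams.camera("wrist");blobs(c,.110,.14)
print(bot.sense()["eef_pos"])
E
```

```text
caps
px [279. 119.] A 215 mid [ 0.675  -0.0407] ext [0.032 0.032] z 0.1331 0.137 col [130. 125. 121.]
px [190. 222.] A 185 mid [0.4345 0.1556] ext [0.03  0.031] z 0.1254 0.129 col [122. 117. 114.]
low
px [241. 113.] A 432 mid [0.7091 0.0465] ext [0.032 0.281] z 0.0418 0.046 col [220.  168.5 117. ]
px [276. 133.] A 30 mid [ 0.6593 -0.0403] ext [0.011 0.035] z 0.0483 0.056 col [116. 107.  98.]
px [144. 161.] A 166 mid [0.5825 0.2868] ext [0.065 0.016] z 0.0458 0.057 col [117.  88.  28.]
px [252. 219.] A 290 mid [0.4449 0.0179] ext [0.044 0.042] z 0.0419 0.046 col [135. 127. 121.]
px [148. 243.] A 268 mid [0.3805 0.2676] ext [0.039 0.039] z 0.0454 0.05 col [178.  51.  39.]
px [300. 268.] A 173 mid [ 0.3242 -0.1067] ext [0.045 0.062] z 0.0478 0.053 col [165. 148.  83.]
px [254. 186.] A 1365 mid [ 0.4148 -0.1576] ext [0.031 0.03 ] z 0.1247 0.126 col [107. 108. 107.]
[ 0.41449441 -0.15858182  0.23449009]
```

Bottle 2 stands in the rack with its top at 0.133, at the right x and y. The hand is now over bottle 1.

>>> servo_tool --motion "8.5 0.1 0.1 -4 0 0 0; 8.5 0 0 -4 0 0 0; 8.5 0 0 -4 0 0 0; 8.5 0 0 -3 0 0 0; 8.5 0 0 -1.7 0 0 0; 4 0 0 0 0 0 0; 4 0 0 0 0 0 0; 4 0 0 0 0 0 0"

```text
t: 7.3
eef_pos: [0.4189, -0.1567, 0.069]
ee_rot: [0.001, 0.999, 0.048, 0.001]
contact_force: [0.1, 0.3, 1.9]
width: 0.0453
finger_force: 40.9
```

>>> servo_tool --motion "4 0 0 0 0 0 0; 4 0 0 0 0 0 0; 4 0 0 3 0 0 0; 4 0 0 3 0 0 0; 4 0 0 3 0 0 0; 4 0 0 3 0 0 0; 4 0 0 0 0 0 0; 4 0 0 0 0 0 0"

```text
t: 8.1
eef_pos: [0.4178, -0.1563, 0.1877]
ee_rot: [0.0, 0.999, 0.048, 0.001]
contact_force: [-0.8, -0.5, -2.8]
width: 0.0448
finger_force: 42.1
```

>>> servo_tool --motion "4 2 2 0 0 0 0; 4 3 3 0 0 0 0; 4 3 3 0 0 0 0; 4 3 3 0 0 0 0; 4 3 3 0 0 0 0; 4 3 3 0 0 0 0; 4 3 2.4 0 0 0 0; 4 3 0.5 0 0 0 0"

```text
t: 8.9
eef_pos: [0.647, 0.0462, 0.1843]
ee_rot: [-0.001, 0.999, 0.049, -0.002]
contact_force: [-0.3, -0.5, -1.0]
width: 0.0452
finger_force: 42.0
```

>>> servo_tool --motion "4 2 0 0 0 0 0; 4 0 0 0 0 0 0; 4 0 0 0 0 0 0"

```text
t: 9.2
eef_pos: [0.6662, 0.0429, 0.1845]
ee_rot: [-0.0, 0.999, 0.048, -0.002]
contact_force: [0.5, 0.0, -1.6]
width: 0.0446
finger_force: 42.0
```

>>> servo_tool --motion "4 0.2 0 -3 0 0 0; 4 0 0 -3 0 0 0; 4 0 0 -2.5 0 0 0; 4 0 0 -1.3 0 0 0; 4 0 0 -0.6 0 0 0; 4 0 0 -0.5 0 0 0; 4 0 0 0 0 0 0; 4 0 0 0 0 0 0"

```text
t: 10.0
eef_pos: [0.6703, 0.0428, 0.0798]
ee_rot: [0.0, 0.999, 0.048, 0.001]
contact_force: [0.8, 0.1, -1.1]
width: 0.0449
finger_force: 42.1
```

>>> servo_tool --motion "4 0 0 -0.3 0 0 0; 4 0 0 0 0 0 0; 6.4 0 0 0 0 0 0; 6.4 0 0 0 0 0 0; 6.4 0 0 0 0 0 0; 6.4 0 0 3 0 0 0; 6.4 0 0 4 0 0 0; 6.4 0 0 4 0 0 0"

```text
t: 10.8
eef_pos: [0.6687, 0.0429, 0.1855]
ee_rot: [-0.0, 0.999, 0.048, -0.001]
contact_force: [0.5, 0.2, 0.6]
width: 0.0637
finger_force: 0.0
```

>>> servo_tool --motion "7 -2 0 4 0 0 0; 7 -4 1.5 1 0 0 0; 7 -4 1.5 0 0 0 0; 7 -4 2 0 0 0 0; 7 -3.5 2 0 0 0 0; 7 -3.5 2.5 0 0 0 0; 7 -2.5 1.8 0 0 0 0; 8.5 0 0 0 0 0 0"

```text
t: 11.6
eef_pos: [0.432, 0.1578, 0.2355]
ee_rot: [-0.001, 0.999, 0.049, -0.0]
contact_force: [-0.0, -0.8, 0.3]
width: 0.0819
finger_force: 0.0
```

```bash
python3 - <<'E'
from h import *
look()
c=cams.camera("wrist");blobs(c,.110,.14)
print(bot.sense()["eef_pos"])
E
```

```text
caps
px [279. 118.] A 218 mid [ 0.6751 -0.041 ] ext [0.031 0.033] z 0.1328 0.137 col [130. 126. 123.]
px [243. 121.] A 222 mid [0.6672 0.0412] ext [0.032 0.034] z 0.1326 0.137 col [131. 127. 123.]
low
px [241. 113.] A 423 mid [0.7091 0.0472] ext [0.032 0.281] z 0.0419 0.046 col [217. 167. 115.]
px [275. 133.] A 34 mid [ 0.6618 -0.0386] ext [0.016 0.038] z 0.0487 0.057 col [116.5 108.  100. ]
px [244. 136.] A 32 mid [0.6517 0.0415] ext [0.012 0.039] z 0.0468 0.058 col [117. 108.  99.]
px [144. 160.] A 169 mid [0.5826 0.2869] ext [0.066 0.016] z 0.0466 0.057 col [134. 103.  36.]
px [252. 219.] A 289 mid [0.4449 0.0178] ext [0.043 0.042] z 0.0418 0.045 col [136. 128. 123.]
px [308. 270.] A 263 mid [ 0.3236 -0.1204] ext [0.045 0.088] z 0.0481 0.052 col [168. 150.  87.]
px [257. 190.] A 1355 mid [0.4331 0.1559] ext [0.031 0.03 ] z 0.1247 0.126 col [105. 105. 105.]
[0.43432197 0.15622875 0.23563928]
```

Bottle 1 is placed. The hand is centred over the last bottle.

>>> servo_tool --motion "8.5 0 0 -4 0 0 0; 8.5 0 0 -4 0 0 0; 8.5 0 0 -4 0 0 0; 8.5 0 0 -3 0 0 0; 8.5 0 0 -1.8 0 0 0; 4 0 0 0 0 0 0; 4 0 0 0 0 0 0; 4 0 0 0 0 0 0"

```text
t: 12.5
eef_pos: [0.4361, 0.1558, 0.069]
ee_rot: [-0.0, 0.999, 0.048, 0.001]
contact_force: [0.4, -1.3, 2.6]
width: 0.0446
finger_force: 40.7
```

>>> servo_tool --motion "4 0 0 0 0 0 0; 4 0 0 0 0 0 0; 4 0 0 3 0 0 0; 4 0 0 3 0 0 0; 4 0 0 3 0 0 0; 4 0 0 3 0 0 0; 4 0 0 0 0 0 0; 4 0 0 0 0 0 0"

```text
t: 13.3
eef_pos: [0.4348, 0.156, 0.1879]
ee_rot: [-0.0, 0.999, 0.048, 0.001]
contact_force: [-0.2, -0.4, -2.7]
width: 0.045
finger_force: 41.6
```

>>> servo_tool --motion "4 2 0 0 0 0 0; 4 3 0 0 0 0 0; 4 3 -0.5 0 0 0 0; 4 3 -0.5 0 0 0 0; 4 3 -0.5 0 0 0 0; 4 3 -0.5 0 0 0 0; 4 3 -0.5 0 0 0 0; 4 2.5 -0.3 0 0 0 0"

```text
t: 14.1
eef_pos: [0.6595, 0.1272, 0.1841]
ee_rot: [0.0, 0.999, 0.048, -0.002]
contact_force: [-0.2, 0.2, -0.7]
width: 0.0447
finger_force: 41.6
```

>>> servo_tool --motion "4 0 0 0 0 0 0; 4 0 0 0 0 0 0"

```text
t: 14.3
eef_pos: [0.6583, 0.1276, 0.1844]
ee_rot: [0.0, 0.999, 0.048, -0.002]
contact_force: [-0.6, 0.1, -1.4]
width: 0.0449
finger_force: 41.6
```

>>> servo_tool --motion "4 0.1 0 -3 0 0 0; 4 0 0 -3 0 0 0; 4 0 0 -2.5 0 0 0; 4 0 0 -1.3 0 0 0; 4 0 0 -0.6 0 0 0; 4 0 0 -0.5 0 0 0; 4 0 0 -0.3 0 0 0; 4 0 0 0 0 0 0"

```text
t: 15.1
eef_pos: [0.6617, 0.128, 0.0772]
ee_rot: [-0.0, 0.999, 0.048, 0.002]
contact_force: [-0.3, 0.0, -2.0]
width: 0.0452
finger_force: 41.5
```

>>> servo_tool --motion "4 0 0 0 0 0 0; 6.4 0 0 0 0 0 0; 6.4 0 0 0 0 0 0; 6.4 0 0 0 0 0 0; 6.4 0 0 3 0 0 0; 6.4 0 0 4 0 0 0; 6.4 0 0 4 0 0 0; 6.4 0 0 0 0 0 0"

```text
t: 15.9
eef_pos: [0.6643, 0.1283, 0.1938]
ee_rot: [-0.0, 0.999, 0.048, 0.006]
contact_force: [0.3, 0.1, 0.5]
width: 0.0638
finger_force: 0.0
```

>>> servo_tool --motion "7 -3 -1 0 0 0 0; 7 -3 -1 0 0 0 0; 7 -3 -1 0 0 0 0; 7 -3 -1.5 0 0 0 0; 7 -3 -2 0 0 0 0; 7 -3 -2 0 0 0 0; 7 -2 -2 0 0 0 0; 7 -1.4 -0.5 0 0 0 0"

```text
t: 16.7
eef_pos: [0.445, 0.0165, 0.1849]
ee_rot: [0.0, 0.999, 0.047, -0.0]
contact_force: [0.7, 0.4, 0.2]
width: 0.0699
finger_force: 0.0
```

```bash
python3 - <<'E'
from h import *
look("t1")
c=cams.camera("wrist");save("w1",c);blobs(c,.030,.06)
print(bot.sense()["eef_pos"])
E
```

```text
caps
px [279. 118.] A 215 mid [ 0.6752 -0.0408] ext [0.031 0.033] z 0.1329 0.137 col [130. 126. 123.]
px [243. 121.] A 215 mid [0.6671 0.0422] ext [0.032 0.032] z 0.1328 0.137 col [130. 126. 122.]
px [206. 124.] A 216 mid [0.6593 0.1278] ext [0.031 0.033] z 0.1328 0.137 col [126. 122. 119.]
low
px [242. 112.] A 406 mid [0.709 0.047] ext [0.032 0.281] z 0.042 0.046 col [214. 165. 113.]
px [213. 137.] A 38 mid [0.6498 0.1237] ext [0.025 0.036] z 0.044 0.057 col [114. 106.  97.]
px [276. 133.] A 33 mid [ 0.6616 -0.0389] ext [0.016 0.038] z 0.0488 0.057 col [115. 108.  99.]
px [244. 136.] A 33 mid [0.6519 0.0415] ext [0.013 0.039] z 0.0465 0.057 col [114. 108. 100.]
px [144. 160.] A 173 mid [0.5825 0.2863] ext [0.066 0.017] z 0.0459 0.058 col [121.  92.  30.]
px [148. 243.] A 267 mid [0.3807 0.2673] ext [0.039 0.039] z 0.0457 0.049 col [180.  53.  40.]
px [316. 269.] A 167 mid [ 0.3238 -0.1343] ext [0.046 0.061] z 0.0481 0.052 col [167. 149.  89.]
px [255. 181.] A 2055 mid [0.4433 0.0173] ext [0.043 0.042] z 0.0412 0.043 col [120. 117. 112.]
px [  7. 223.] A 515 mid [0.3784 0.2517] ext [0.033 0.012] z 0.0406 0.047 col [109.  15.   9.]
px [336. 314.] A 329 mid [ 0.3114 -0.0807] ext [0.021 0.011] z 0.0462 0.049 col [117.  97.  39.]
[0.44530679 0.0171788  0.18509608]
```

View pics/w1.png

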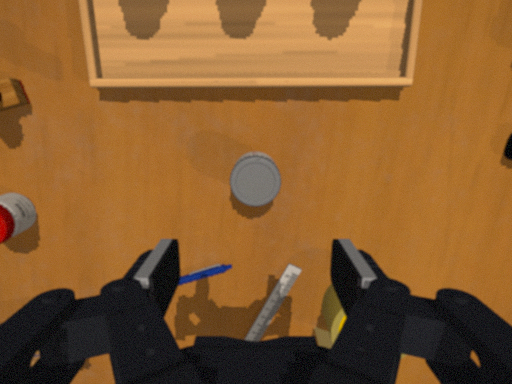

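Silver is centred under the hand at (255,181), and all three bottle tops are at z 0.133 in the back row. Next I grasp silver.

>>> servo_tool --motion "8.5 -0.1 0 -4 0 0 0; 8.5 0 0 -4 0 0 0; 8.5 0 0 -4 0 0 0; 8.5 0 0 -3 0 0 0; 8.5 0 0 -2 0 0 0; 8.5 0 0 0 0 0 0; 4 0 0 0 0 0 0; 4 0 0 0 0 0 0" --newtons 30

```text
t: 17.6
eef_pos: [0.447, 0.0179, 0.0168]
ee_rot: [0.0, 0.999, 0.048, 0.001]
contact_force: [0.7, -0.3, 0.8]
width: 0.0587
finger_force: 0.0
```

>>> servo_tool --motion "4 0 0 0 0 0 0; 4 0 0 0 0 0 0; 4 0 0 0 0 0 0"

```text
t: 17.9
eef_pos: [0.4472, 0.0178, 0.0172]
ee_rot: [0.0, 0.999, 0.048, 0.002]
contact_force: [-2.3, -0.2, 6.3]
width: 0.0468
finger_force: 30.3
```

>>> servo_tool --motion "4 0 0 2 0 0 0; 4 0 0 3 0 0 0; 4 0 0 3 0 0 0; 4 3 -1 0 0 0 0; 4 3.5 -1 0 0 0 0; 4 3.5 -1 0 0 0 0; 4 3 -0.4 0 0 0 0; 4 0 0 0 0 0 0"

```text
t: 18.7
eef_pos: [0.5788, -0.0171, 0.0961]
ee_rot: [0.0, 0.999, 0.047, 0.001]
contact_force: [-1.6, 0.0, -0.6]
width: 0.0469
finger_force: 31.1
```

>>> servo_tool --motion "4 0 0 0 0 0 0; 4 0 0 0 0 0 0"

```text
t: 18.9
eef_pos: [0.5749, -0.016, 0.0955]
ee_rot: [-0.0, 0.999, 0.048, -0.0]
contact_force: [-0.5, 0.1, -0.8]
width: 0.047
finger_force: 31.1
```

```bash
python3 - <<'E'
from h import *
c=cams.camera("top");save("t2",c)
c=cams.camera("wrist");save("w2",c);blobs(c,.095,.135)
w=cloud(c);rng=w[150:230,230:285]
print(bot.sense()["eef_pos"])
E
```

```text
px [124.  37.] A 10390 mid [0.6585 0.0371] ext [0.027 0.035] z 0.1313 0.134 col [95. 95. 94.]
px [353.  37.] A 9664 mid [ 0.6644 -0.0387] ext [0.022 0.036] z 0.1316 0.134 col [100. 100.  99.]
px [254. 270.] A 13365 mid [ 0.5723 -0.0145] ext [0.042 0.065] z 0.1193 0.133 col [107. 103. 100.]
[ 0.57480524 -0.01591354  0.09562624]
```

View pics/w2.png

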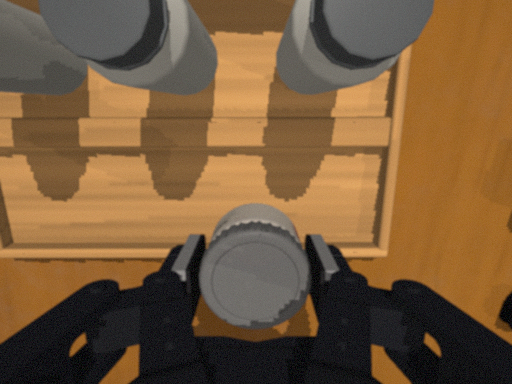

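The wrist view shows silver held level by its cap (255,270), above the front row with the bottles behind it.

>>> servo_tool --motion "4 0.3 0 -2.5 0 0 0; 4 0 0 -2 0 0 0; 4 0 0 -1.5 0 0 0; 4 0 0 -0.8 0 0 0; 4 0 0 -0.3 0 0 0; 4 0 0 -0.2 0 0 0; 4 0 0 0 0 0 0"

```text
t: 19.7
eef_pos: [0.5787, -0.0159, 0.0257]
ee_rot: [-0.0, 0.999, 0.048, -0.0]
contact_force: [-16.0, 2.0, 24.7]
width: 0.0473
finger_force: 33.0
```

>>> servo_tool --motion "4 0 0 0.15 0 0 0; 4 0 0 0 0 0 0; 4 0 0 0 0 0 0"

```text
t: 20.0
eef_pos: [0.5795, -0.0162, 0.0253]
ee_rot: [0.0, 0.999, 0.048, 0.001]
contact_force: [-3.5, 1.7, 8.1]
width: 0.047
finger_force: 32.0
```

```bash
python3 - <<'E'
from h import *
c=cams.camera("wrist");save("w3",c);blobs(c,.04,.065)
print(bot.sense()["contact_force"])
E
```

```text
px [161.  57.] A 2206 mid [0.6588 0.0283] ext [0.03  0.019] z 0.0543 0.065 col [98. 95. 88.]
px [312.  62.] A 1388 mid [ 0.6638 -0.0318] ext [0.024 0.025] z 0.0545 0.065 col [101.  98.  91.]
px [255. 274.] A 12246 mid [ 0.5767 -0.0144] ext [0.042 0.06 ] z 0.0492 0.064 col [111. 108. 104.]
[-2.76196552  1.25030033  8.24663429]
```

View pics/w3.png

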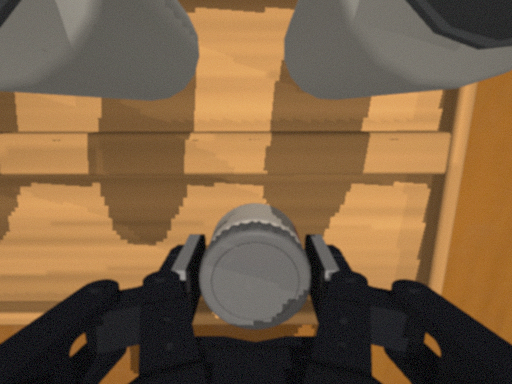

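Silver rests on the row floor with its cap top at 0.049, so I release it and go to red.

>>> servo_tool --motion "6.2 0 0 0 0 0 0; 6.2 0 0 0 0 0 0; 6.2 0 0 0 0 0 0; 6.2 0 0 3 0 0 0; 6.2 0 0 4 0 0 0; 6.2 0 0 4 0 0 0; 6.2 0 0 4 0 0 0; 6.2 0 0 2 0 0 0"

```text
t: 20.85
eef_pos: [0.5801, -0.0163, 0.1982]
ee_rot: [0.0, 0.999, 0.048, 0.003]
contact_force: [0.5, 0.8, 0.3]
width: 0.0622
finger_force: 0.0
```

>>> servo_tool --motion "7 -2.5 3.5 0 0 0 0; 7 -2.5 3.5 0 0 0 0; 7 -2.5 3.5 0 0 0 0; 7 -2.5 3.5 0 0 0 0; 7 -2.5 3.5 0 0 0 0; 7 -2.5 3.5 0 0 0 0; 7 -2.5 3.5 0 0 0 0; 7 -2.4 3.8 0 0 0 0"

```text
t: 21.65
eef_pos: [0.3782, 0.2678, 0.1938]
ee_rot: [-0.0, 0.999, 0.048, 0.0]
contact_force: [0.7, 1.6, -0.0]
width: 0.0703
finger_force: 0.0
```

```bash
python3 - <<'E'
from h import *
look("t3")
c=cams.camera("wrist");save("w4",c);blobs(c,.038,.055)
print(bot.sense()["eef_pos"])
E
```

```text
caps
px [280. 119.] A 218 mid [ 0.6752 -0.0416] ext [0.031 0.032] z 0.1329 0.137 col [133. 129. 125.]
px [243. 121.] A 223 mid [0.667  0.0413] ext [0.032 0.034] z 0.1327 0.136 col [132. 128. 124.]
px [206. 124.] A 221 mid [0.6589 0.128 ] ext [0.032 0.032] z 0.1325 0.137 col [129. 124. 121.]
low
px [242. 112.] A 408 mid [0.7092 0.0468] ext [0.032 0.281] z 0.0416 0.046 col [219. 168. 116.]
px [276. 133.] A 37 mid [ 0.6618 -0.039 ] ext [0.016 0.038] z 0.0475 0.057 col [117. 110. 101.]
px [212. 137.] A 37 mid [0.6503 0.1251] ext [0.025 0.039] z 0.0461 0.057 col [115. 108.  98.]
px [245. 136.] A 32 mid [0.6519 0.0408] ext [0.013 0.038] z 0.0451 0.055 col [116.5 109.  101. ]
px [144. 161.] A 166 mid [0.5824 0.2872] ext [0.065 0.016] z 0.0469 0.058 col [139.5 106.   32. ]
px [266. 165.] A 297 mid [ 0.5764 -0.0154] ext [0.042 0.042] z 0.0497 0.054 col [140. 132. 126.]
px [149. 238.] A 81 mid [0.3878 0.266 ] ext [0.025 0.039] z 0.0456 0.048 col [147.  50.  40.]
px [308. 269.] A 264 mid [ 0.3236 -0.1204] ext [0.046 0.089] z 0.0481 0.052 col [173. 152.  89.]
px [262. 176.] A 1660 mid [0.3776 0.2682] ext [0.039 0.038] z 0.0452 0.047 col [189.  13.   0.]
[0.37654052 0.27056511 0.1937244 ]
```

View pics/w4.png

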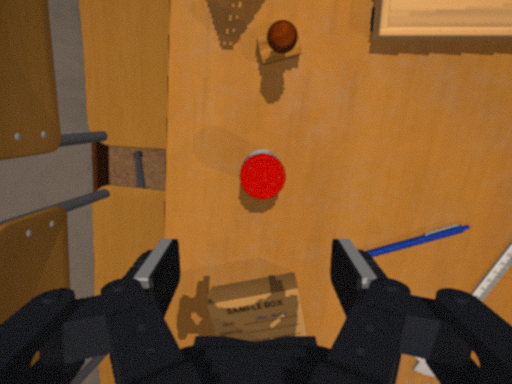

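The red jar is at (262,176), slightly right of centre. Silver is correctly placed.

>>> servo_tool --motion "8.5 0.2 -0.2 -4 0 0 0; 8.5 0 0 -4 0 0 0; 8.5 0 0 -4 0 0 0; 8.5 0 0 -3.5 0 0 0; 8.5 0 0 -2.1 0 0 0; 8.5 0 0 0 0 0 0; 4 0 0 0 0 0 0; 4 0 0 0 0 0 0"

```text
t: 22.55
eef_pos: [0.383, 0.2653, 0.0196]
ee_rot: [-0.001, 0.999, 0.048, 0.001]
contact_force: [0.1, 0.5, 0.0]
width: 0.0585
finger_force: 0.0
```

>>> servo_tool --motion "4 0 0 0 0 0 0; 4 0 0 0 0 0 0; 4 0 0 0 0 0 0; 4 0 0 0 0 0 0"

```text
t: 22.95
eef_pos: [0.383, 0.2656, 0.0199]
ee_rot: [-0.001, 0.999, 0.048, 0.002]
contact_force: [0.2, -0.7, 6.1]
width: 0.043
finger_force: 29.7
```

>>> servo_tool --motion "4 0 0 2 0 0 0; 4 0 0 3 0 0 0; 4 0 0 3 0 0 0; 4 0 -3 1 0 0 0; 4 2 -3.5 0 0 0 0; 4 3 -3 0 0 0 0; 4 3 -3 0 0 0 0; 4 3 -3 0 0 0 0"

```text
t: 23.75
eef_pos: [0.4931, 0.1086, 0.1093]
ee_rot: [-0.0, 0.999, 0.048, 0.001]
contact_force: [1.0, 0.8, -0.7]
width: 0.0432
finger_force: 30.8
```

>>> servo_tool --motion "4 3 -2 0 0 0 0; 4 3 -0.7 0 0 0 0; 4 1.8 0 0 0 0 0; 4 0 0 0 0 0 0; 4 0 0 0 0 0 0"

```text
t: 24.25
eef_pos: [0.5694, 0.0829, 0.1082]
ee_rot: [-0.0, 0.999, 0.048, 0.0]
contact_force: [-1.0, -0.5, -0.6]
width: 0.0429
finger_force: 30.8
```

```bash
python3 - <<'E'
from h import *
c=cams.camera("wrist");save("w5",c);blobs(c,.1,.145)
print(bot.sense()["eef_pos"])
E
```

```text
px [165.  43.] A 9961 mid [0.6535 0.1245] ext [0.032 0.035] z 0.1321 0.134 col [109. 110. 108.]
px [385.  43.] A 10733 mid [0.6603 0.045 ] ext [0.029 0.036] z 0.132 0.134 col [106. 107. 106.]
px [254. 270.] A 12011 mid [0.5658 0.0843] ext [0.038 0.061] z 0.1332 0.142 col [167.  15.   6.]
[0.56886055 0.08307874 0.10803213]
```

View pics/w5.png

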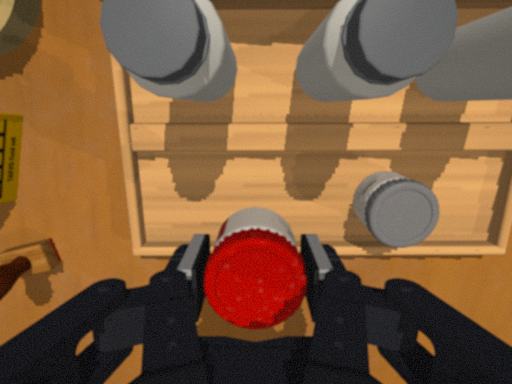

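Red is held level by its cap (255,275) over the front row, clear of silver (395,208). I lower it.

>>> servo_tool --motion "4 0.1 0 -2.5 0 0 0; 4 0 0 -2 0 0 0; 4 0 0 -1.5 0 0 0; 4 0 0 -1 0 0 0; 4 0 0 -0.5 0 0 0; 4 0 0 -0.3 0 0 0; 4 0 0 0 0 0 0"

```text
t: 25.0
eef_pos: [0.5707, 0.0829, 0.0301]
ee_rot: [-0.0, 0.999, 0.048, 0.0]
contact_force: [-0.2, -0.1, -0.8]
width: 0.0428
finger_force: 30.8
```

>>> servo_tool --motion "4 0 0 -0.2 0 0 0; 4 0 0 0 0 0 0; 6 0 0 0 0 0 0; 6 0 0 0 0 0 0; 6 0 0 0 0 0 0; 6 0 0 3 0 0 0; 6 0 0 4 0 0 0; 6 0 0 4 0 0 0"

```text
t: 25.8
eef_pos: [0.5697, 0.0828, 0.1385]
ee_rot: [0.0, 0.999, 0.048, -0.001]
contact_force: [1.3, 1.4, 0.1]
width: 0.0602
finger_force: 0.0
```

>>> servo_tool --motion "6 0 0 4 0 0 0; 6 0 0 3 0 0 0; 6 -4 0 0 0 0 0; 6 -4 0 0 0 0 0; 6 -4 0 0 0 0 0; 6 -4 0 0 0 0 0; 6 0 0 0 0 0 0; 6 0 0 0 0 0 0"

```text
t: 26.6
eef_pos: [0.4103, 0.0829, 0.2083]
ee_rot: [-0.0, 0.999, 0.048, 0.001]
contact_force: [0.6, 0.5, 0.8]
width: 0.0602
finger_force: 0.0
```

```bash
python3 - <<'E'
from h import *
look("t4")
E
```

```text
caps
px [279. 118.] A 219 mid [ 0.675  -0.0407] ext [0.031 0.033] z 0.1329 0.137 col [129. 126. 122.]
px [243. 121.] A 218 mid [0.6667 0.0424] ext [0.032 0.032] z 0.1332 0.137 col [130. 126. 122.]
px [206. 124.] A 220 mid [0.6589 0.1278] ext [0.032 0.033] z 0.1323 0.137 col [126. 122. 119.]
low
px [242. 113.] A 411 mid [0.7092 0.0469] ext [0.032 0.281] z 0.0417 0.046 col [213. 164. 113.]
px [276. 133.] A 35 mid [ 0.6618 -0.039 ] ext [0.016 0.039] z 0.0473 0.058 col [115. 107.  99.]
px [212. 137.] A 41 mid [0.6498 0.1248] ext [0.025 0.038] z 0.0446 0.057 col [113. 105.  98.]
px [245. 136.] A 29 mid [0.6518 0.0409] ext [0.013 0.038] z 0.0467 0.057 col [114. 106.  98.]
px [144. 160.] A 172 mid [0.5826 0.2856] ext [0.065 0.018] z 0.0461 0.057 col [136. 103.  32.]
px [266. 165.] A 297 mid [ 0.5764 -0.0155] ext [0.042 0.042] z 0.05 0.054 col [137. 129. 123.]
px [226. 168.] A 246 mid [0.5669 0.0832] ext [0.039 0.039] z 0.0539 0.057 col [183.  58.  46.]
px [308. 270.] A 265 mid [ 0.3235 -0.1204] ext [0.046 0.088] z 0.0478 0.052 col [169. 149.  87.]
```

View pics/t4.png

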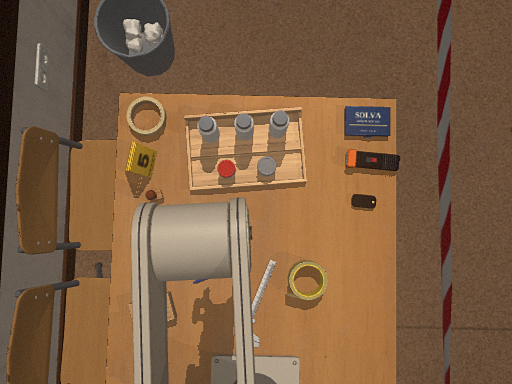

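The picture shows three bottles in the back row (207,124), (243,121), (279,118), and red (226,168) and silver (266,165) in the front row. All tops are at the expected heights, and the stamp and loupe have not moved.

```bash
python3 -c "
from cell import bot
print(bot.sign_off())"
```

```text
the job is handed in; nothing more can be done
None
```

The job is handed in: all three bottles stand in the back row and both jars present (silver and red) stand in the front row; no black jar was in the rack, so there was none to take out.

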